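Open the spring heel vice to the mark and hold it open

TASK

Get the green heel vice ready for the next heel: press its black treadle right down to the stop, which kicks up the red locking pin, and let the treadle come back up. Then take the upright wooden handle with the gripper and pull the spring-loaded jaw open until the red index on its side is level with the yellow clip on the scale, and finish while still holding it there, as the spring pulls it shut if you let go. Leave the yellow clip, the shoe last, the heel block and the spray bottle where they are.

Things in the scene. Friction and masses are not known exactly. Their poses are not given: they have to be found in the camera images.
- vice: Heel vice bolted to the bench: green bed 70 mm (x) by 280 mm (y), 30 mm high, ivory scale rail with 10 mm ticks on its +x side, treadle on its -x side. Origin on the bench, on the bed's centre line, 10 mm to +y of its middle. z up; y: the way the jaw is pulled open; x: from treadle to scale. Fixed jaw 68 mm high on the -y end, end block 48 mm high on the +y end. Place and yaw vary.
- treadle_pad (a point): Where to press: centre of the treadle's black rubber top (62 mm in x, 70 mm in y), 60 mm from the hinge, which runs along the vice's y. At rest the pad is tilted up away from the vice, this point 56 mm above the bench at vice x -155, y -34 mm; at the stop it is level, the point 37 mm high at x -160 mm. Spring: 6 N at first, 12 N at the stop.
- treadle (a joint): Angle of the treadle: 0 up at rest, 0.32 rad right down on its stop. Springs back by itself when let go.
- pin (a joint): Height of the red-headed locking pin between treadle and bed: 0 down, where its nose blocks the jaw carriage after 2 mm; a full press of the treadle lifts it to about 0.012 m, and friction then keeps it up; from 0.009 m on the carriage is free. Head 18 mm across, top 92 mm above the bench when down.
- carriage: The steel jaw carriage with its upright wooden handle: handle 42 mm wide along the vice's x, 16 mm thick along the vice's y (the direction of pull), wood from 63 to 115 mm above the bench. Origin on the handle's centre line, 30 mm above the bench; axes as the vice's. The moving jaw (64 mm high) stands 60 to 85 mm to the -y side of the handle's centre.
- handle_grip (a point): Centre of the handle's wood where fingers can close on its two 16 mm faces from above: 97 mm above the bench, 18 mm below the handle's top. At rest at vice x = 0, y = -20 mm.
- opening (a joint): How far the jaw carriage is pulled open (m) along the vice's +y: 0 shut, 0.095 at the far stop. Return spring: about 5 N when shut, growing by 0.9 N for each 10 mm (9 to 13 N at the marks that occur).
- mark (a joint): Where the yellow clip sits on the scale, 0.045 to 0.085 m, varies; on the same scale as the carriage: index and clip are level when joint opening equals joint mark. The clip can be pushed along but must not be.
- index (a point): Tip of the red index tongue (3 mm wide) on the carriage's +x side, 36 mm above the bench, in line with the handle's centre.
- mark_line (a point): Middle of the yellow clip's inner edge (clip 10 mm wide along y, 20 mm along x), on its top face 36 mm above the bench; axes as the vice's.
- last: White plastic shoe last, 250 mm long, 98 mm high, loose; origin under its middle, toe to its +x.
- heel: Wooden heel block, 68 by 64 mm, 50 mm high, loose; origin at the middle of its underside.
- spray: White spray bottle with blue head and red trigger, 72 mm across, 211 mm high, loose; origin under its centre.

How it is judged (in metres and radians):
On the way, in this order (a step that is already met when the one before it is completed fails the run):
1. the treadle is pressed down to its stop and the red pin is up (value of joint treadle above 0.29 rad and value of joint pin above 0.009 m), for 0.1 s.
2. the treadle is back up and the carriage is pulled open to the yellow clip (y of index in the frame of mark_line between -0.005 and 0.005 m and value of joint treadle below 0.08 rad), for 0.2 s.
At the end, for the whole second after the job is handed in: The red index is within 5 mm of the middle of the yellow clip (that is, inside the clip's 10 mm width), the carriage is still, the fingers bear on the carriage (its handle) with more than 4 N, and the treadle is back up (under 0.08 rad) (all of step 2 and velocity of joint opening between -0.01 and 0.01 m/s and contact force between the fingers and carriage above 4 N); the arm keeps its last pose, push and grip.
It fails at once if the white shoe last is moved more than 25 mm (distance of last from where it was at the start of the episode above 0.025 m).
It fails at once if the wooden heel block is moved more than 25 mm (distance of heel from where it was at the start of the episode above 0.025 m).
It fails at once if the spray bottle is moved more than 25 mm (distance of spray from where it was at the start of the episode above 0.025 m).
It fails at once if the yellow clip is shifted more than 4 mm (distance of mark_line from where it was at the start of the episode above 0.004 m).
It also fails if it takes over 38 s, if anything falls off the work surface, if the arm or the gripper's body presses on something with over 40 N, if the wrist force passes 120 N, or if a joint passes its speed limit or range.

ROBOT

A 6-joint arm with a two-finger parallel gripper is mounted at the origin on the work surface. World frame = base frame: x ahead of the robot, y to its left, z up, the work surface at z = 0. Lengths are in mm, angles in rad, forces in N, time in s.
With the tool pointing down it reaches from about 275 to 1000 mm from the base axis. Payload 8.4 kg.
Tool frame: the origin (TCP) lies on the centre line of the jaws, within the pads' length; the fingertips stand r.tip_reach ahead of it and the grasp point (between the pads) lies 11 mm behind it (r.tip_reach is the distance from the TCP to the fingertips, in mm); z points along the fingers, y is the line along which they close (so a half turn about z gives the same grasp; the last joint's range is limited). The gripper opens to 85 mm and grips with 20 to 120 N. Pads are 22 mm wide; open, the fingers measure 114 mm over their backs; the gripper's body (76 mm by 85 mm) begins 54 mm behind the grasp point. The pads swing forward as they close: fully open they stand 13 mm farther back than shut.
Start: joints at [1.159, 0.353, 1.633, -0, 1.155, -0.002], TCP at [249.015, 573.253, 239.281] pointing down, gripper open.
Joint ranges: [-2.63, 2.63], [-0.92, 2.1], [0.06, 2.66], [-1.3, 4.44], [0, 2.69], [-3.02, 3.02]. Speed limits (rad/s): [2.22, 2.22, 2.79, 3.14, 3.14, 3.14].

INTERFACE

Orientations are given as [roll, pitch, yaw] about the fixed x, y, z axes, in that order (R = Rz(yaw) Ry(pitch) Rx(roll)).
In Python, from rig import r gives the robot as it stands.
- The arm moves only by the tool carry_out, never from a script. Its argument "targets" is a list of rows, each an object with "dp": the shift along the tool's x, y, z in mm, a list of three; "yaw": the turn about the tool's z in degrees. A call has 1 to 12 rows; each row is the pose to reach, as a shift and turn from the pose commanded when the call began, along the tool's axes at that moment; what a row does not reach only later rows make up. A row lasts 1/8 s, in which the tool goes at most 62.5 mm and 10.7 degrees, less where a joint would pass 70% of its speed; a pose out of reach is approached as far as the arm can. A call with a gripper value outside its range is refused whole. "fingers" is the opening, from -1 (shut) to 1 (fully open), so that 0 is half open, set as the call begins (left out, the last holds). The fingers move at their own pace and stop on an object; "grip_force" is the grip in N (left out, the last holds). Time passes only in rows, so rows that repeat a pose let the fingers close. It gives the time, the measured TCP pose, the force, the opening and the grip force at its end, in the units of the state.
- r.sense(): the state, without advancing time (a new reading comes with each control period).
- r.grab_frame(name): name is "scene" or "top" or "wrist"; returns the picture (420x560x3 uint8, red, green, blue); there is no depth.
- r.get_calibration(name): a dict with "fx", "fy", "cx", "cy" (pixels), "dist_coeffs" ([k1, k2, p1, p2, k3] as OpenCV has them; the pictures are not rectified), "rvec" (rotation vector, rad) and "tvec" (3), from world to camera coordinates, as OpenCV has them. Camera axes: x right, y down, z forward; pixel columns grow to the right and rows downward; lengths in mm; the calibration is good to about 2 mm. A picture is of the moment at which its call begins: read the wrist's pose just before it. get_calibration takes no time and is no camera call; for the wrist camera it gives the pose at the moment of the call.
- r.sign_off(): hands the job in; it is judged then, once.
The state is a dict: "clock": time; "qpos": joint angles; "qvel": joint speeds; "joint_efforts": joint torques, N m; "eef_pos": TCP position; "tcp_rot": TCP orientation; "contact_force": force on the tool from outside, world axes, zero at the start; "wrist_torque": the same for the moment, N m; "opening": opening from 0.0 (shut) to 1.0 (fully open); "grasp_force": force on a finger pad.
Only numpy, scipy, OpenCV 4.12 (cv2) and the standard library are available. Lean on these libraries where they do the work, as an engineer would, in place of code of your own. Each camera call takes 0.05 s, during which the arm holds its last target. There are 200 camera calls.

## Working session

There is one attempt and no reset: what is moved stays moved. The work goes in short steps, Python scripts to look and compute and a tool call to move; the robot and the scene stay as the last step left them, time stands still between calls to the robot, and variables do not carry over. Pictures are saved under pics/ and viewed, at most 10 in all, crops included, and the job is handed in when it is done.

Besides the shell and the picture viewer there is one more tool, called after "Emit:" as name(argument=value, ...) on one line, values as JSON. carry_out: Moves the arm, as the interface text tells. Its arguments: {"type":"object","properties":{"targets":{"type":"array","items":{"type":"object","properties":{"dp":{"type":"array","items":{"type":"number"}},"yaw":{"type":"number"}}}},"fingers":{"type":"number"},"grip_force":{"type":"number"}},"required":["targets"]}

```bash
mkdir -p pics; ls
python3 - <<'E'
from rig import r
import cv2
s=r.sense();print({k:s[k] for k in('clock','eef_pos','tcp_rot','opening','contact_force')},r.tip_reach)
for n in('scene','top'):
    im=r.grab_frame(n);cv2.imwrite(f'pics/{n}0.png',im[:,:,::-1]);print(n,r.get_calibration(n))
E
```

```text
pics
{'clock': 0.0, 'eef_pos': array([248.83062767, 572.83157408, 238.56507237]), 'tcp_rot': array([-3.14022863e+00, -8.64184216e-06,  2.73181067e+00]), 'opening': 0.9996630534328026, 'contact_force': array([-0.39046838,  0.02383027, -1.01781143])} 8.0
scene {'fx': 431.874589529703, 'fy': 431.874589529703, 'cx': 276.3545733951168, 'cy': 206.0549774291655, 'dist_coeffs': array([-0.09055977,  0.        ,  0.        ,  0.        ,  0.        ]), 'rvec': array([ 2.14611643,  1.20971839, -0.45478066]), 'tvec': array([-317.30402921, -275.77699781, 1494.36688577])}
top {'fx': 409.7290425173833, 'fy': 409.7290425173833, 'cx': 272.572778311974, 'cy': 208.80470048734801, 'dist_coeffs': array([-0.00479956,  0.        ,  0.        ,  0.        ,  0.        ]), 'rvec': array([ 2.14228178, -2.17684119,  0.1477359 ]), 'tvec': array([  18.0590754 ,  544.34706029, 1202.45145746])}
```

View pics/scene0.png

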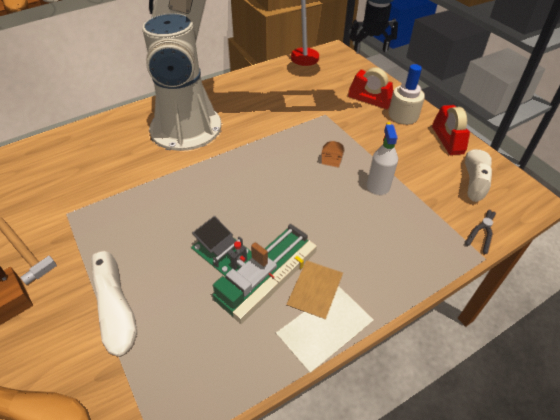

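View pics/top0.png

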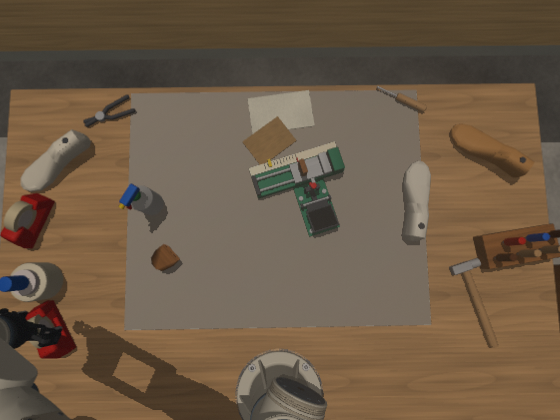

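The scene view shows the vice mid-bench: treadle at (213,235), handle (260,255) and clip (299,259). The top view shows the treadle at (320,217), pin (313,186), handle (303,167) and clip (269,163). I'll enlarge the top view and cast rays.

```bash
cat > h.py <<'E'
import cv2,numpy as np
def ray(c,uv):
    K=np.array([[c['fx'],0,c['cx']],[0,c['fy'],c['cy']],[0,0,1.]])
    n=cv2.undistortPoints(np.array([[uv]],float),K,np.array(c['dist_coeffs']))[0,0]
    R=cv2.Rodrigues(np.array(c['rvec']))[0]
    return -R.T@np.array(c['tvec']),R.T@np.array([n[0],n[1],1.])
def onz(c,uv,z):
    o,d=ray(c,uv);return o+d*(z-o[2])/d[2]
def proj(c,p):
    K=np.array([[c['fx'],0,c['cx']],[0,c['fy'],c['cy']],[0,0,1.]])
    return cv2.projectPoints(np.array(p,float).reshape(-1,1,3),np.array(c['rvec']),np.array(c['tvec']),K,np.array(c['dist_coeffs']))[0][:,0]
E
python3 - <<'E'
import cv2,numpy as np
a=cv2.imread('pics/top0.png')[135:245,235:365];b=cv2.imread('pics/scene0.png')[205:325,185:325]
a=cv2.resize(a,None,fx=6,fy=6,interpolation=cv2.INTER_CUBIC)[:600]
b=cv2.resize(b,None,fx=5,fy=5,interpolation=cv2.INTER_CUBIC)
cv2.imwrite('pics/a.png',a);cv2.imwrite('pics/b.png',b)
E
```

```text
(no output)
```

View pics/a.png

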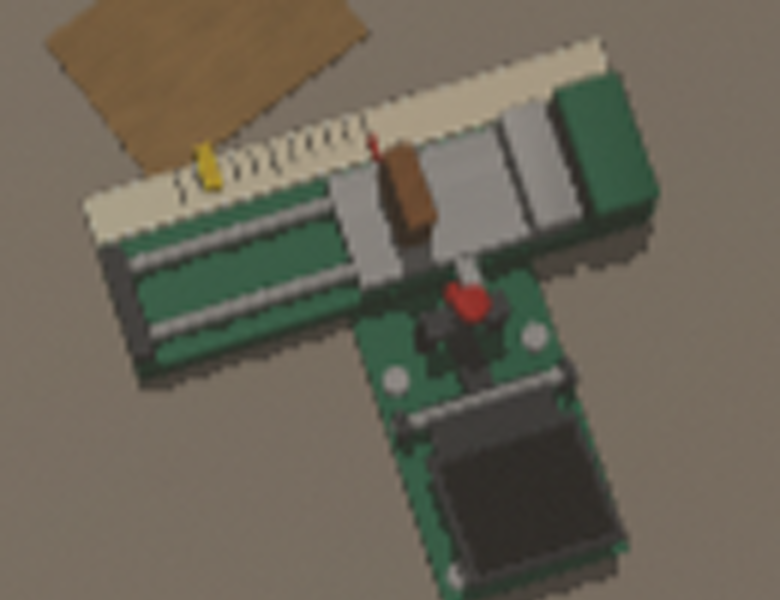

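View pics/b.png

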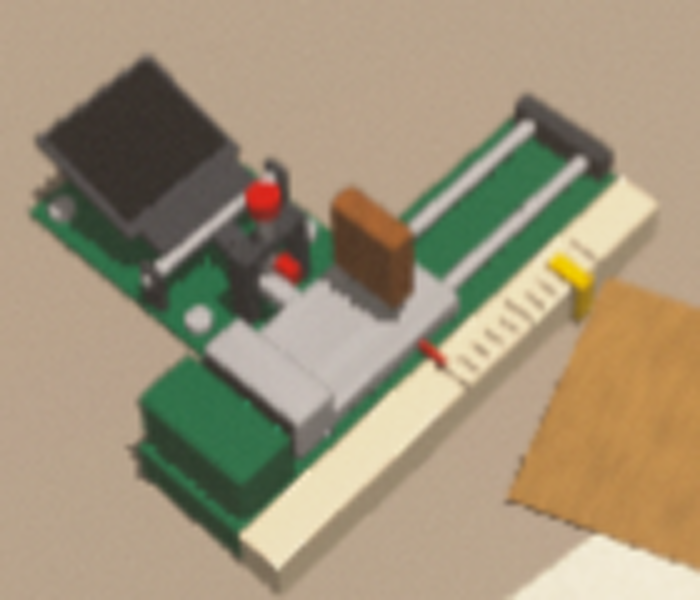

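The enlarged top view shows the red index tip at crop (372,148), the clip at (210,167), the handle top at about (408,190), the pin head at (468,298) and the pad centre at about (527,500). The rail's outer edge runs from (83,200) to (600,38).

Run:
```python
from rig import r
from h import *
T=r.get_calibration('top');S=r.get_calibration('scene')
ua=lambda x,y:((x+.5)/6-.5+235,(y+.5)/6-.5+135)
ub=lambda x,y:((x+.5)/5-.5+185,(y+.5)/5-.5+205)
def tri(a,b):
    o1,d1=ray(T,a);o2,d2=ray(S,b)
    A=np.c_[d1,-d2];t=np.linalg.lstsq(A,o2-o1,rcond=None)[0]
    p,q=o1+d1*t[0],o2+d2*t[1];return (p+q)/2,np.linalg.norm(p-q)
for n,a,b in [('railL',(83,200),(658,205)),('railR',(600,38),(280,565)),('index',(372,140),(445,362)),('clip',(202,145),(590,285)),('clipin',(211,188),(555,262)),('pin',(468,298),(263,195)),('hnd',(404,187),(375,212))]:
    print(n,*[np.round(v,1) for v in tri(ua(*a),ub(*b))])
print('cam',ray(T,(0,0))[0],ray(S,(0,0))[0])
p=[onz(T,ua(*u),36) for u in((83,200),(600,38))];print('rail z36',p,np.linalg.norm(p[1]-p[0]))
d=p[0]-p[1];yaw=np.arctan2(-d[0],d[1]);print('yaw deg',np.degrees(yaw))
R=np.array([[np.cos(yaw),-np.sin(yaw)],[np.sin(yaw),np.cos(yaw)]])
# colour masks
for nm,c in(('top',T),('scene',S)):
    im=cv2.imread(f'pics/{nm}0.png');h=cv2.cvtColor(im,cv2.COLOR_BGR2HSV)
    roi=np.zeros(im.shape[:2],np.uint8)
    (roi[135:245,235:365] if nm=='top' else roi[205:325,185:325])[:]=255
    for k,lo,hi in(('yellow',(20,180,120),(32,255,255)),('red',(0,200,110),(6,255,255)),('wood',(6,140,60),(14,255,255))):
        m=cv2.inRange(h,lo,hi)&roi;n,_,st,ce=cv2.connectedComponentsWithStats(m)
        print(nm,k,[(st[i][4],ce[i].round(1)) for i in range(1,n) if st[i][4]>3])
```

```text
railL [673.2  81.9  29.9] 1.2
railR [ 754.  -184.6   33.5] 2.9
index [701.2 -65.3  36.8] 3.4
clip [699.8  21.   35.9] 2.1
clipin [677.5  15.8  32.7] 0.1
pin [ 606.6 -108.1   93.4] 1.9
hnd [657.2 -75.6 115.5] 0.6
cam [ 387.19740032   21.71710198 1261.79867668] [1189.16259507 -359.16429331  930.99974312]
rail z36 [array([671.43718084,  81.05286655,  36.        ]), array([ 752.66926532, -185.51050263,   36.        ])] 278.6658955383966
yaw deg 16.94798995936328
top yellow [(np.int32(11), array([269.5, 162.7]))]
top red []
top wood []
scene yellow [(np.int32(40), array([299.4, 260.9]))]
scene red [(np.int32(26), array([237.3, 244.2])), (np.int32(9), array([242.1, 257.7]))]
scene wood [(np.int32(130), array([260.1, 251.2])), (np.int32(5), array([271.4, 274.8]))]
```

Emit:
carry_out(fingers=-1, targets=[{"dp": [-30,-32,0],"yaw": 8},{"dp": [-70,-73,0],"yaw": 18},{"dp": [-113,-117,0],"yaw": 28},{"dp": [-156,-162,0],"yaw": 38},{"dp": [-199,-206,0],"yaw": 48},{"dp": [-242,-251,0],"yaw": 58},{"dp": [-285,-296,0],"yaw": 68},{"dp": [-328,-340,0],"yaw": 78},{"dp": [-371,-385,0],"yaw": 88},{"dp": [-414,-429,0],"yaw": 98},{"dp": [-457,-474,0],"yaw": 108},{"dp": [-490,-508,0],"yaw": 116}])

```text
clock: 1.6
eef_pos: [496.4, -90.4, 239.2]
tcp_rot: [3.142, 0.0, 0.701]
contact_force: [0.8, 1.4, -0.5]
opening: -0.003
grasp_force: 0.0
```

```bash
cat >> h.py <<'E'
def axes(s):
    from scipy.spatial.transform import Rotation as Ro
    return Ro.from_euler('xyz',s['tcp_rot']).as_matrix()
E
python3 - <<'E'
from rig import r
from h import *
s=r.sense();A=axes(s);print(s['clock'],s['eef_pos'],s['tcp_rot'],s['opening'],s['qpos'])
c,n=np.cos(np.radians(17)),np.sin(np.radians(17))
ex,ey=np.array([c,n,0]),np.array([-n,c,0]);O=np.array([651.4,-56.5,0])
pad=O-155*ex-34*ey+[0,0,56];print('pad',pad,'tool',A.T@(pad-s['eef_pos']))
T=r.get_calibration('top');print('pad px by eye',onz(T,((527.5)/6-.5+235,(500.5)/6-.5+135),56))
print('tool y angle',np.degrees(np.arctan2(A[1,1],A[0,1])))
cal=r.get_calibration('wrist');im=r.grab_frame('wrist');cv2.imwrite('pics/w1.png',im[:,:,::-1])
E
```

```text
1.6 [496.39364889 -90.40848075 239.16222555] [3.14150334e+00 4.80389052e-05 7.00810452e-01] -0.0028126665022797375 [-1.83066604e-01  1.65097923e-01  1.88658888e+00 -1.05778723e-04
  1.08986727e+00  6.86968200e-01]
pad [ 513.11340079 -134.33197593   56.        ] tool [-15.53547313  44.33676046 183.16693247]
pad px by eye [ 512.34594269 -137.60591686   56.        ]
tool y angle -49.84651860208748
```

View pics/w1.png

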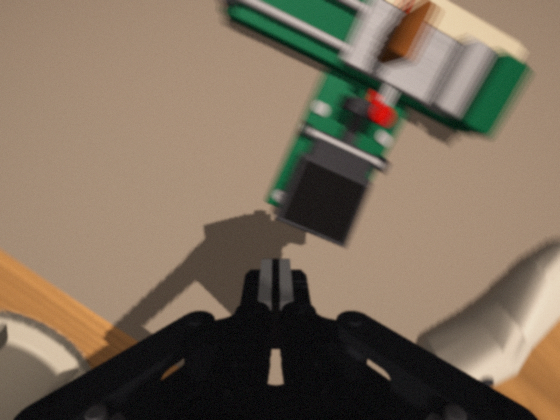

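The wrist view shows the closed fingertips at (275,265), the treadle pad centred near (322,200) and the pin at (380,108). This agrees with the estimate. Next I turn, go over the pad and start down.

Emit:
carry_out(targets=[{"dp": [-6,16,0],"yaw": 8},{"dp": [-12,32,20],"yaw": 16},{"dp": [-16.5,45.5,50],"yaw": 23},{"dp": [-16.5,45.5,85],"yaw": 23},{"dp": [-16.5,45.5,115],"yaw": 23},{"dp": [-16.5,45.5,145],"yaw": 23},{"dp": [-16.5,45.5,155],"yaw": 23},{"dp": [-16.5,45.5,155],"yaw": 23}])

```text
clock: 2.65
eef_pos: [512.8, -133.1, 84.1]
tcp_rot: [-3.141, 0.001, 0.306]
contact_force: [-1.2, 0.4, 0.1]
opening: 0.0
grasp_force: 0.0
```

Run:
```python
from rig import r
from h import *
s=r.sense();A=axes(s);print(s['clock'],s['eef_pos'],np.degrees(s['tcp_rot']),s['contact_force'])
im=r.grab_frame('wrist');cv2.imwrite('pics/w2.png',im[:,:,::-1])
np.save('wcal.npy',r.get_calibration('wrist'),allow_pickle=True)
```

```text
2.65 [ 512.81915957 -133.09312991   84.05423591] [-1.79965531e+02  5.53617134e-02  1.75278411e+01] [-1.2337123   0.36307946  0.11920555]
```

View pics/w2.png

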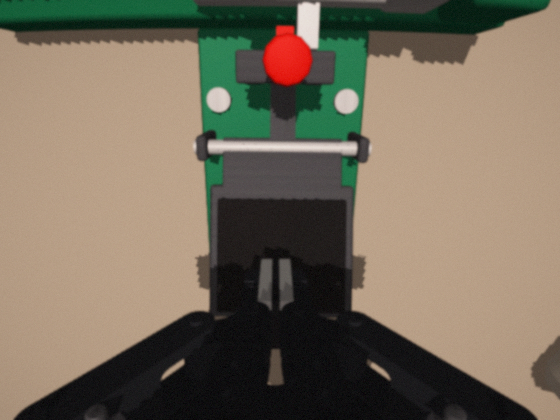

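The wrist is aligned with the vice: pad centred near (283,255), fingertips on it at (276,265), pin head at (287,60). Now I press gently.

Emit:
carry_out(targets=[{"dp": [0,1,10],"yaw": 0},{"dp": [-1,2,18],"yaw": 0},{"dp": [-2,2,24],"yaw": 0},{"dp": [-3,2,30],"yaw": 0},{"dp": [-4,2,35],"yaw": 0},{"dp": [-5,2,39],"yaw": 0},{"dp": [-5,2,41],"yaw": 0},{"dp": [-5,2,41],"yaw": 0},{"dp": [-5,2,41],"yaw": 0}])

```text
clock: 3.82
eef_pos: [508.5, -137.0, 44.7]
tcp_rot: [3.141, 0.001, 0.306]
contact_force: [-7.6, -0.4, 25.5]
opening: 0.002
grasp_force: 12.6
```

Force is 25 N at z 44.7, above the 12 N spring force, so the treadle is on its stop. I lift straight up, open, and look.

Emit:
carry_out(fingers=1, targets=[{"dp": [0,0,-15],"yaw": 0},{"dp": [0,0,-40],"yaw": 0},{"dp": [0,0,-80],"yaw": 0},{"dp": [0,0,-120],"yaw": 0},{"dp": [20,0,-155],"yaw": 0},{"dp": [55,-5,-165],"yaw": 0},{"dp": [80,-10,-165],"yaw": 0},{"dp": [80,-10,-165],"yaw": 0},{"dp": [80,-10,-165],"yaw": 0}])

```text
clock: 4.95
eef_pos: [581.1, -103.2, 207.6]
tcp_rot: [-3.141, 0.002, 0.306]
contact_force: [-0.2, -0.3, 0.0]
opening: 1.004
grasp_force: 0.0
```

Run:
```python
from rig import r
from h import *
s=r.sense();print(s['clock'],s['eef_pos'],np.degrees(s['tcp_rot']),s['contact_force'])
np.save('w3cal.npy',r.get_calibration('wrist'),allow_pickle=True)
im=r.grab_frame('wrist');cv2.imwrite('pics/w3.png',im[:,:,::-1])
```

```text
4.95 [ 581.124676   -103.16723812  207.60126302] [-1.79967112e+02  8.97606438e-02  1.75316144e+01] [-0.24225218 -0.26107753  0.04321538]
```

View pics/w3.png

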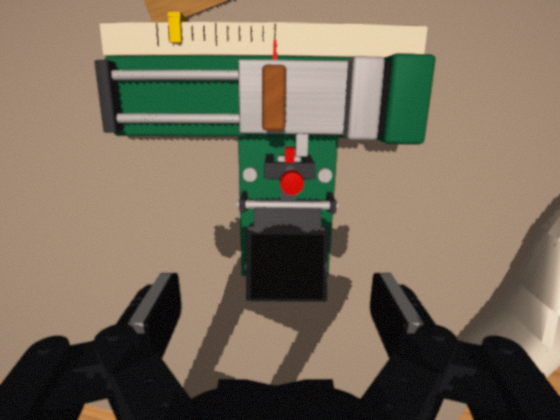

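From above, the handle top is at (273,97), the red index tip at (275,40), the clip at (175,27) and the pin head at (292,183). I'll measure these and check the pin height against a scene frame.

Run:
```python
from rig import r
from h import *
W=np.load('w3cal.npy',allow_pickle=True).item();S=r.get_calibration('scene');s=r.sense();A=axes(s)
im=cv2.imread('pics/w3.png');h=cv2.cvtColor(im,cv2.COLOR_BGR2HSV)
def blob(h,k,roi):
    lo,hi=dict(y=((20,170,100),(32,255,255)),r=((0,200,110),(5,255,255)),w=((6,120,60),(16,255,255)))[k]
    m=cv2.inRange(h,lo,hi);M=np.zeros_like(m);x0,y0,x1,y1=roi;M[y0:y1,x0:x1]=m[y0:y1,x0:x1]
    n,_,st,ce=cv2.connectedComponentsWithStats(M);i=1+np.argmax(st[1:,4]);return ce[i],st[i]
cl=blob(h,'y',(150,0,210,60));ix=blob(h,'r',(265,30,285,65));hd=blob(h,'w',(255,60,295,140));pn=blob(h,'r',(275,168,310,200))
for n,b in(('clip',cl),('index',ix),('hnd',hd),('pin',pn)):print(n,b)
P={'clip':onz(W,cl[0],36),'index':onz(W,ix[0],36),'hnd':onz(W,hd[0],115)}
for k,p in P.items():print(k,p.round(1),'tool',(A.T@(p-s['eef_pos'])).round(1))
d=P['clip']-P['index'];print('mark by y:',-(A.T@d)[1])
f=r.grab_frame('scene')[:,:,::-1].copy();cv2.imwrite('pics/s3.png',f)
pv=blob(cv2.cvtColor(f,cv2.COLOR_BGR2HSV),'r',(225,215,255,252));print('pin scene now/before',pv)
o1,d1=ray(W,pn[0]);o2,d2=ray(S,pv[0]);t=np.linalg.lstsq(np.c_[d1,-d2],o2-o1,rcond=None)[0];print('pin',o1+d1*t[0],o2+d2*t[1])
```

```text
clip (array([174.4855643 ,  26.54068241]), array([167,  12,  15,  31, 381], dtype=int32))
index (array([274.29411765,  54.94117647]), array([273,  51,   3,   8,  17], dtype=int32))
hnd (array([273.50245614,  97.39719298]), array([ 263,   65,   23,   66, 1425], dtype=int32))
pin (array([291.68779343, 182.55633803]), array([281, 171,  23,  24, 426], dtype=int32))
clip [686.7  17.6  36. ] tool [137.4 -83.4 171.5]
index [690.1 -68.   36. ] tool [114.9  -0.8 171.5]
hnd [657.8 -78.  115. ] tool [80.9 -1.  92.6]
mark by y: 82.64495349674209
pin scene now/before (array([236.9       , 240.96666667]), array([234, 239,   7,   5,  30], dtype=int32))
pin [ 604.56302129 -108.68411642  101.9937624 ] [ 604.79597029 -108.42514925  101.90789205]
```

The pin head is now at z ≈ 102 (about 10 mm up), so the carriage should be free. The clip is about 82.6 mm from the index. I go down over the handle.

Emit:
carry_out(targets=[{"dp": [30,0,0],"yaw": 0},{"dp": [60,-1,0],"yaw": 0},{"dp": [80,-1,5],"yaw": 0},{"dp": [81,-1,30],"yaw": 0},{"dp": [81,-1,60],"yaw": 0},{"dp": [81,-1,90],"yaw": 0},{"dp": [81,-1,112],"yaw": 0},{"dp": [81,-1,121],"yaw": 0},{"dp": [81,-1,121],"yaw": 0}])

```text
clock: 6.18
eef_pos: [658.6, -78.0, 87.1]
tcp_rot: [-3.141, 0.001, 0.305]
contact_force: [1.1, -0.6, 0.2]
opening: 0.997
grasp_force: 0.0
```

Emit:
carry_out(fingers=-1, grip_force=60, targets=[{"dp": [0,0,0],"yaw": 0},{"dp": [0,0,0],"yaw": 0},{"dp": [0,0,0],"yaw": 0},{"dp": [0,0,0],"yaw": 0},{"dp": [0,0,0],"yaw": 0},{"dp": [0,0,0],"yaw": 0}])

```text
clock: 6.92
eef_pos: [659.2, -77.3, 87.8]
tcp_rot: [-3.141, -0.0, 0.305]
contact_force: [-2.6, 1.9, 5.7]
opening: 0.179
grasp_force: 59.0
```

The grip holds at 15–16 mm wide with 59 N. I pull to 70 mm along vice +y (tool −y), then look.

Emit:
carry_out(targets=[{"dp": [0,-5,0],"yaw": 0},{"dp": [0,-12,0],"yaw": 0},{"dp": [0,-20,0],"yaw": 0},{"dp": [0,-28,0],"yaw": 0},{"dp": [0,-36,0],"yaw": 0},{"dp": [0,-44,0],"yaw": 0},{"dp": [0,-52,0],"yaw": 0},{"dp": [0,-60,0],"yaw": 0},{"dp": [0,-66,0],"yaw": 0},{"dp": [0,-70,0],"yaw": 0},{"dp": [0,-70,0],"yaw": 0}])

```text
clock: 8.3
eef_pos: [639.5, -12.5, 87.8]
tcp_rot: [3.138, -0.002, 0.306]
contact_force: [3.4, -9.8, 1.1]
opening: 0.183
grasp_force: 58.8
```

Run:
```python
from rig import r
from h import *
s=r.sense();print(s['clock'],s['eef_pos'],np.degrees(s['tcp_rot']),s['contact_force'],s['opening'])
W=r.get_calibration('wrist');im=r.grab_frame('wrist')[:,:,::-1];cv2.imwrite('pics/w4.png',im)
np.save('w4cal.npy',W,allow_pickle=True)
print('expected index px',proj(W,[[701.-.2924*70,-68+.9563*70,36]]))
f=r.grab_frame('scene')[:,:,::-1];cv2.imwrite('pics/s4.png',f)
T=r.grab_frame('top')[:,:,::-1];cv2.imwrite('pics/t4.png',T)
a=cv2.resize(f[200:320,200:330],None,fx=3,fy=3,interpolation=cv2.INTER_CUBIC)
b=cv2.resize(im,(400,300),interpolation=cv2.INTER_AREA)
c=np.zeros((600,800,3),np.uint8);c[:360,:390]=a;c[:300,400:800]=b
t=T[140:200,240:350];t=cv2.resize(t,None,fx=3.5,fy=3.5,interpolation=cv2.INTER_CUBIC);c[370:370+t.shape[0],:t.shape[1]]=t
cv2.imwrite('pics/c4.png',c)
```

```text
8.3 [639.51510758 -12.49558944  87.78061354] [ 1.79820979e+02 -1.34681734e-01  1.75183223e+01] [ 3.38074599 -9.78122861  1.08946437] 0.1827076405191625
expected index px [[277.02174219 168.99910018]]
```

View pics/c4.png

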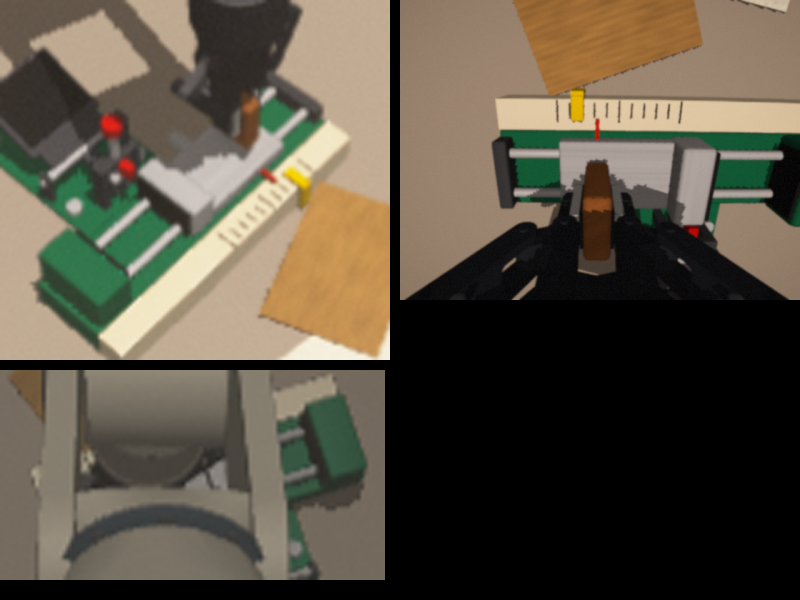

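The carriage follows. In the wrist view the index is about 20 crop pixels short of the clip. The treadle is up and the pin is up. Measuring the gap.

```bash
cat > gap.py <<'E'
from rig import r
from h import *
import sys
s=r.sense();A=axes(s);W=r.get_calibration('wrist')
im=r.grab_frame('wrist')[:,:,::-1].copy();cv2.imwrite(sys.argv[1],im);h=cv2.cvtColor(im,cv2.COLOR_BGR2HSV)
def pts(lo,hi,y0,y1,x0,x1):
    m=cv2.inRange(h,lo,hi);M=np.zeros_like(m);M[y0:y1,x0:x1]=m[y0:y1,x0:x1]
    n,_,st,ce=cv2.connectedComponentsWithStats(M);i=1+np.argmax(st[1:,4]);return st[i],ce[i]
cs,cc=pts((20,170,90),(32,255,255),90,200,150,400)
rs,rc=pts((0,170,80),(6,255,255),140,215,150,400)
print('clip',cs,cc,'index',rs,rc)
ci=(cs[0]+cs[2]/2-.5,cs[1]+cs[3]-1);it=(rs[0]+rs[2]/2-.5,rs[1])
c=onz(W,(cc[0],cc[1]),36);i=onz(W,it,36);v=A.T@(c-i)
print('clip',c,'index',i,'tool shift y to go',v[1],'x',v[0],s['eef_pos'],s['contact_force'],s['grasp_force'],s['clock'])
cx=[onz(W,(cs[0]+k-.5,ci[1]-8),36) for k in(0,cs[2])];print('clip width',np.linalg.norm(cx[1]-cx[0]))
E
python3 gap.py pics/w5.png
```

```text
clip [238 124  20  46 805] [247.17391304 145.83478261] index [273 167   6  29 127] [275.71653543 182.41732283]
clip [688.03871156  18.38791478  36.        ] index [ 6.81427449e+02 -1.03858421e-01  3.60000000e+01] tool shift y to go -15.646338759559022 x 11.867860228295246 [639.57767314 -12.70543633  87.77367286] [  4.21284177 -10.30235984   0.76212568] 58.710342049598694 8.45
clip width 11.197192985480825
```

Emit:
carry_out(targets=[{"dp": [0,-4,0],"yaw": 0},{"dp": [0,-8,0],"yaw": 0},{"dp": [0,-12,0],"yaw": 0},{"dp": [0,-15,0],"yaw": 0},{"dp": [0,-15.5,0],"yaw": 0},{"dp": [0,-15.5,0],"yaw": 0},{"dp": [0,-15.5,0],"yaw": 0}])

```text
clock: 9.38
eef_pos: [635.1, 1.9, 87.8]
tcp_rot: [3.138, -0.003, 0.306]
contact_force: [4.8, -10.7, -0.2]
opening: 0.178
grasp_force: 58.8
```

```bash
python3 gap.py pics/w6.png; python3 -c "
import cv2;a=cv2.imread('pics/w6.png')[90:240,180:380];cv2.imwrite('pics/c6.png',cv2.resize(a,None,fx=3,fy=3,interpolation=cv2.INTER_CUBIC))"
```

```text
clip [266 124  18  46 751] [274.19840213 145.66977364] index [273 168   6  28 130] [275.76923077 182.34615385]
clip [688.20694173  18.73410354  36.        ] index [676.48493693  14.27233531  36.        ] tool shift y to go -0.7278498154375003 x 12.521262745379712 [635.14899669   1.88006976  87.78246374] [  4.82938497 -10.6528237   -0.23583865] 58.79282891750336 9.375
clip width 10.072514215481393
```

View pics/c6.png

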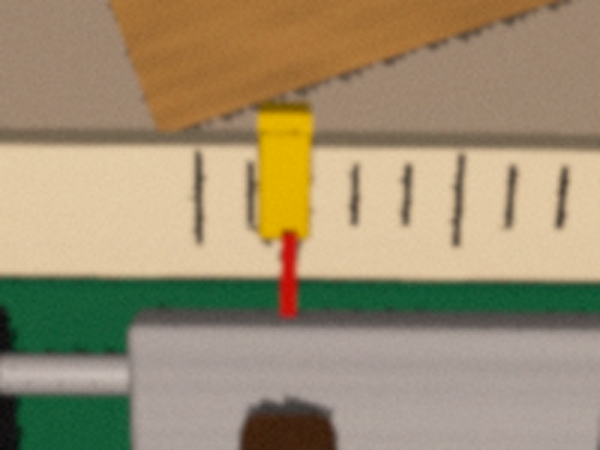

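The index tip at (290,232) sits within the clip's width (258–311), about 1 mm off its middle, and the clip is unmoved. A small settling hold, then I hand in.

Emit:
carry_out(targets=[{"dp": [0,-0.5,0],"yaw": 0},{"dp": [0,-0.5,0],"yaw": 0},{"dp": [0,-0.5,0],"yaw": 0},{"dp": [0,-0.5,0],"yaw": 0}])

```text
clock: 9.93
eef_pos: [635.1, 2.2, 87.8]
tcp_rot: [3.138, -0.003, 0.306]
contact_force: [5.6, -13.0, 0.2]
opening: 0.176
grasp_force: 58.7
```

```bash
python3 gap.py pics/w7.png | grep shift; python3 -c "
from rig import r
print(r.sign_off())"
```

```text
clip [688.15771546  18.60933078  36.        ] index [676.38329219  14.61620855  36.        ] tool shift y to go -0.26630845407167214 x 12.430204582526793 [635.08543414   2.19201752  87.79693854] [  5.57230664 -13.04860021   0.20564218] 58.7150913476944 9.925
the job is handed in; nothing more can be done
None
```

I pressed the treadle to its stop, which kicked the pin up, and it came back up; the jaw is held open with the index about 0.3 mm from the clip's middle (59 N grip), and I handed the job in at about 10 s with no verdict returned.

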